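# Set a locating pin with the spring pin setter

### The arm

A 7-joint arm with a two-finger parallel gripper is mounted at the origin on a cart in front of the work surface, level with it; the furniture and walls round the work are solid. World frame = base frame: x ahead of the robot, y to its left, z up, the work surface at z = 0. Lengths are in mm, angles in rad, forces in N, time in s.
With the tool pointing down it reaches from about 400 to 875 mm from the base axis. Payload 4.4 kg.
Tool frame: the origin (TCP) lies between the finger pads; the fingertips stand 22 mm ahead of it and the grasp point (between the pads) lies 3 mm ahead of it; z points along the fingers, y is the line along which they close (so a half turn about z gives the same grasp; the last joint's range is limited). The gripper opens to 85 mm and grips with 20 to 120 N. Pads are 22 mm wide; open, the fingers measure 114 mm over their backs; the gripper's body (76 mm by 85 mm) begins 54 mm behind the grasp point. The pads swing forward as they close: fully open they stand 13 mm farther back than shut.
Start: joints at [-1.379, 0.628, 0.038, 1.517, -0.027, 0.996, -0.02], TCP at [165.696, 628.54, 253.313] pointing down, gripper open.
Joint ranges: [-3.06, 3.06], [-0.37, 2.12], [-1.25, 1.32], [0.18, 2.47], [-1.1, 4.24], [0.23, 1.98], [-2.94, 2.94]. Speed limits (rad/s): [2.57, 2.57, 3.14, 3.14, 3.14, 3.14, 3.14].

### API

Orientations are given as [roll, pitch, yaw] about the fixed x, y, z axes, in that order (R = Rz(yaw) Ry(pitch) Rx(roll)).
In Python, from cell import ctrl gives the robot as it stands.
- The arm moves only by the tool step_arm, never from a script. Its argument "plan" is a list of rows, each an object of numbers: "dx", "dy", "dz": the shift along the tool's x, y, z scaled (see below); "ax", "ay", "az": the turn, a rotation vector about the tool's x, y, z scaled (see below); "gripper": the opening, from 0 (shut) to 1 (fully open). A call has 1 to 20 rows; each row shifts and turns the commanded pose from where the row before left it, along the tool's axes as they then stand; what a row does not reach is not made up. The controller multiplies each number of a shift by 0.3 m and each number of a turn by 90 degrees. A row lasts 1/8 s, in which the tool goes at most 62.5 mm and 10.7 degrees, less where a joint would pass 70% of its speed; a pose out of reach is approached as far as the arm can. A call with a number of a shift or a turn outside -1 to 1 is refused whole. A call with a gripper value outside its range is refused whole. The fingers move at their own pace and stop on an object; the grip force is fixed at half the most. Time passes only in rows, so rows that do not move let the fingers close. It gives the time, the measured TCP pose, the force, the opening and the grip force at its end, in the units of the state.
- ctrl.read_state(): the state, without advancing time (a new reading comes with each control period).
- ctrl.get_image(name): name is "side" or "top" or "wrist"; returns a dict with "color" (400x640x3 uint8, red, green, blue), "range_z" (400x640 float32, mm along the optical axis (not along the pixel's ray), 0 where there is no reading), "fx", "fy", "cx", "cy" (pixels), "k1" (the pictures are not rectified: a ray, as slopes to the right and down, at radius r is drawn at 1 + k1 r^2 times it, then the intrinsics apply), "T" (4x4, takes a point from camera to world coordinates); the wrist camera has in their place "T_tool_cam" (4x4, takes a point from camera to tool coordinates, whose origin is the TCP and whose axes are the flange's). Camera axes: x right, y down, z forward; pixel columns grow to the right and rows downward; lengths in mm; the calibration is good to about 2 mm. A picture is of the moment at which its call begins: read the wrist's pose just before it.
- ctrl.finish_job(): hands the job in; it is judged then, once.
The state is a dict: "clock": time; "qpos": joint angles; "qd": joint speeds; "tau": joint torques, N m; "eef_pos": TCP position; "tool_rot": TCP orientation; "force": force on the tool from outside, world axes, zero at the start; "torque": the same for the moment, N m; "width": finger opening in mm; "gripper_force": force on a finger pad.
Only numpy, scipy, OpenCV 4.12 (cv2) and the standard library are available. Lean on these libraries where they do the work, as an engineer would, in place of code of your own. Each camera call takes 0.05 s, during which the arm holds its last target. There are 200 camera calls.

### The job

Set the brass pin in the maple caul with the spring pin setter: draw the red handle back until the sear catches and holds the striker, feeling for the soft stop rather than hauling hard against it, and let go. Then lay the pinned caul flat in the nest with its pin towards the striker, pushed up against the anvil, and press the yellow pad to fire the striker so that the pin is driven fully home. Only the fired striker may drive the pin, so keep off the handle once the caul is in, and leave the other things on the bench where they are.

Things in the scene. Friction and masses are not known exactly. Their poses are not given: they have to be found in the camera images.
- setter: Spring pin setter, fixed: green base plate 90 mm wide (x), 350 mm long (y), 12 mm thick. Its y axis runs along the base in the firing direction, striker to anvil; x across, z up. All offsets below are along these axes. Origin: on the bench, under the striker's nose at home (base from y = -250 to +100 mm). It carries striker, nest, anvil and sear block.
- nest (a point): Centre of a properly seated caul: setter y = +37, 37 mm above the bench; axes as the setter's. The caul lies along y, underside 30 mm above the bench on a 14 mm wide floor, between two pairs of cheeks: 22 mm apart inside, 6 thick, tops 43 mm above the bench, 10 long, centred 28 mm before and behind this point; between them the caul's sides are free for fingers.
- anvil (a point): Middle of the face of the steel anvil that the caul's plain end must touch: setter y = +74, 37 mm above the bench (37 mm past the nest's centre). The anvil is 56 mm wide, its top 60 mm above the bench. The nose of the striker at home is at setter y = 0, so the caul with its pin proud goes in only while the striker is held back.
- handle (a point): Middle of the grip of the red handle, 72 mm above the bench: an upright square post 16 x 16 mm, free from 50 to 88 mm above the bench, that moves along y with the striker; at setter y = -45 when home. Fingers may close on it along y or x. Nothing within 40 mm of it along y stands higher than 48 mm.
- striker (a joint): How far the striker is drawn back (m): 0 = home, growing as the handle moves towards -y. Its spring pulls it home with about 5 N at home plus 180 N per m of draw. Hauling it against its rubber buffer with more than 15 N (a pull that much above the spring's) is a failure; 3 to 8 N is plenty.
- sear_nominal (a point): A fixed point on the setter near the sear, at y = -140, 51 mm above the bench. The sear block is clamped anywhere within 10 mm of here and is not measured: it catches at some draw between 30 and 50 mm. Over the last 25 mm before the catch the pull is 1 to 3 N above the spring's. 3 mm after the catch a stiff rubber buffer adds 4 N per mm; felt, the catch is passed: ease forward and let go.
- trip_place (a point): Nominal middle of the top of the yellow thumb pad of the trip lever, 69 mm above the bench, setter y = -213. The pad is 26 mm wide, 36 mm long (y). It sits on the sear block, so its true middle is up to 10 mm off along y: farther to -y the longer the draw at the catch (40 mm = nominal). Pressed down 8 to 14 mm with 4 to 10 N it fires the striker.
- caul_centre (a point): Centre (7 mm above its underside) of the pinned caul: a loose pale maple block 18 x 74 x 14 mm (x, y, z), about 60 g, with a brass pin 8 mm in diameter standing 8 mm proud of the middle of its -y end. Its y axis points from the pin end to the plain end; seated in the nest its axes agree with the setter's.
- pin (a joint): How far the brass pin has been driven into the caul (m): 0 = 8 mm proud, 0.008 = flush. It sits tight: about 16 N to move it.
- plain_centre (a point): Centre of a loose plain maple caul without pin, 18 x 74 x 14 mm: a bystander; either of the two may be the nearer one.
- odd_caul: Small loose maple caul of stepped shape, 23 x 59 x 12 mm, a bystander; origin under its middle.
- tape: Roll of yellow tape, 50 mm across, 19 mm high, loose bystander; origin under its middle.
There are look-alikes about, which are no part of the job. What is shaped like the part that bears caul_centre but purple is not meant.

How it is judged (in metres and radians):
On the way, in this order (a step that is already met when the one before it is completed fails the run):
1. the striker is drawn back at least 26 mm and held by the sear alone, with nothing of the robot touching it (value of joint striker above 0.026 m and contact force between each of the fingers, the arm and striker below 0.2 N), for 0.3 s.
2. with the striker still cocked, the pinned caul lies seated in the nest, pin towards the striker and still proud, and is let go (all of step 1 and x of caul_centre in the frame of nest between -0.0035 and 0.0035 m and y of caul_centre in the frame of nest between -0.003 and 0.003 m and z of caul_centre in the frame of nest between -0.003 and 0.003 m and angle between the y axis of caul_centre and the y axis of nest, either way round below 0.12 rad and value of joint pin below 0.0015 m and contact force between the fingers and pinned_caul below 0.2 N), for 0.3 s.
3. the striker has been fired home and the pin is driven in (value of joint striker below 0.003 m and value of joint pin above 0.0065 m), for 0.1 s.
At the end, for the whole second after the job is handed in: The pin is driven in at least 6.5 of its 8 mm, the striker is home (within 3 mm), and the caul still lies at rest in the nest, within 3 mm of its seat along y and up, 3.5 mm across and 0.12 rad (all of step 3 and x of caul_centre in the frame of nest between -0.0035 and 0.0035 m and y of caul_centre in the frame of nest between -0.003 and 0.003 m and z of caul_centre in the frame of nest between -0.003 and 0.003 m and angle between the y axis of caul_centre and the y axis of nest, either way round below 0.12 rad and linear speed of pinned_caul below 0.02 m/s); the robot touches nothing.
It fails at once if the striker hauled against its rubber buffer with more than 15 N (contact force between striker and buffer above 15 N).
It fails at once if the pin pushed in by anything but the fired striker: moved in more than 1.5 mm while the striker stands drawn back (value of joint pin above 0.0015 m and value of joint striker above 0.018 m).
It fails at once if the robot touching the striker once the pin has begun to go in (value of joint pin above 0.0015 m and contact force between any of the fingers, the arm and striker above 0.5 N).
It fails at once if another thing on the bench moved more than 20 mm (distance of any of plain_centre, odd_caul, tape from where it was at the start of the episode above 0.02 m).
It also fails if it takes over 72 s, if anything falls off the work surface, if the arm or the gripper's body presses on something with over 40 N, if the wrist force passes 120 N, or if a joint passes its speed limit or range.

## Working session

There is one attempt and no reset: what is moved stays moved. The work goes in short steps, Python scripts to look and compute and a tool call to move; the robot and the scene stay as the last step left them, time stands still between calls to the robot, and variables do not carry over. Pictures are saved under pics/ and viewed, at most 10 in all, crops included, and the job is handed in when it is done.

Besides the shell and the picture viewer there is one more tool, called after "Emit:" in YAML: its name, and indented under it one key for each argument. step_arm: Moves the arm, as the interface text tells. Shifts and turns lie within -1 to 1; 1 stands for 0.3 m of shift or 90 degrees of turn. Its arguments: {"type":"object","properties":{"plan":{"type":"array"}},"required":["plan"]}

```bash
mkdir -p pics
python3 - <<'E'
from cell import ctrl
import cv2,numpy as np,pickle
s=ctrl.read_state();print({k:np.round(v,3).tolist() for k,v in s.items()})
for n in("top","side"):
    d=ctrl.get_image(n);pickle.dump(d,open(n+".pkl","wb"))
    cv2.imwrite(f"pics/{n}0.png",d["color"][:,:,::-1]);print(n,d["fx"],d["fy"],d["cx"],d["cy"],d["k1"],np.round(d["T"],3).tolist())
E
```

```text
{'clock': 0.0, 'qpos': [-1.379, 0.629, 0.038, 1.518, -0.027, 0.996, -0.02], 'qd': [0.0, -0.001, 0.001, 0.0, 0.0, -0.0, 0.0], 'tau': [0.0, -56.339, 1.226, -19.344, 0.011, 0.011, -0.0], 'eef_pos': [165.55, 627.962, 252.405], 'tool_rot': [-3.14, 0.0, 2.884], 'force': [0.369, 0.082, -0.302], 'torque': [-0.011, -0.045, -0.019], 'gripper_force': 0.0, 'width': 85.117}
top 407.55059958432486 407.55059958432486 319.8573617778673 200.26653703625013 -0.012845902825031445 [[-0.023, -0.987, 0.156, 416.499], [-1.0, 0.026, 0.017, 75.507], [-0.021, -0.156, -0.988, 994.544], [0.0, 0.0, 0.0, 1.0]]
side 449.03177070694227 449.03177070694227 322.3605158811709 200.67759246683903 -0.10399130185360442 [[0.993, -0.07, 0.099, 453.805], [-0.119, -0.435, 0.893, -1003.729], [-0.019, -0.898, -0.44, 630.391], [0.0, 0.0, 0.0, 1.0]]
```

View pics/top0.png

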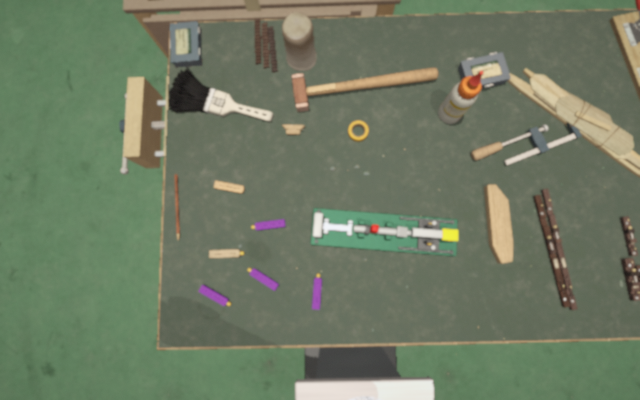

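View pics/side0.png

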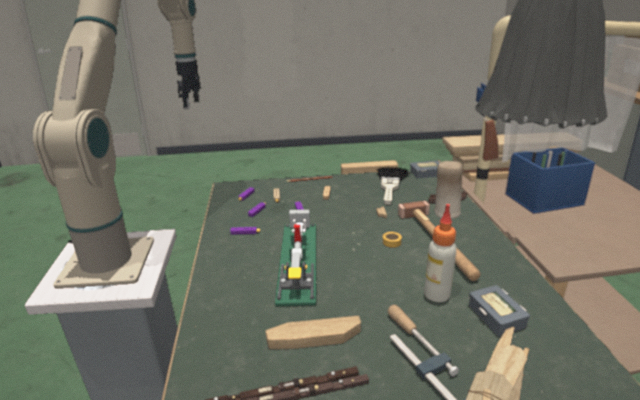

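The top view shows the setter lying along world y: the anvil is at left (318,225), the red handle at (375,229) and the yellow pad at (450,235). The pinned maple caul is at (226,253) with its pin at right (242,253). The plain caul is at (229,187), the tape at (358,130) and the odd caul at (292,128). The side view shows the same layout, with the arm reaching away.

```bash
cat > h.py <<'E'
import numpy as np,cv2,pickle
from scipy.spatial.transform import Rotation as R
def cast(d,uv,z,T=None):
    T=d["T"] if T is None else T
    uv=np.atleast_2d(np.asarray(uv,float))
    K=np.array([[d["fx"],0,d["cx"]],[0,d["fy"],d["cy"]],[0,0,1]])
    n=cv2.undistortPoints(uv[:,None],K,np.array([d["k1"],0,0,0,0]))[:,0]
    r=np.c_[n,np.ones(len(n))]@T[:3,:3].T
    return T[:3,3]+r*((z-T[2,3])/r[:,2])[:,None]
def mask(d,lo,hi,box=None):
    m=cv2.inRange(cv2.cvtColor(d["color"],cv2.COLOR_RGB2HSV),np.array(lo),np.array(hi))
    if box is not None:
        k=np.zeros_like(m);a,b,c,e=box;k[b:e,a:c]=1;m=m*k
    return m
def px(m):
    n,l,s,c=cv2.connectedComponentsWithStats(m);i=1+np.argmax(s[1:,4]);v,u=np.nonzero(l==i);return np.c_[u,v]
def hullpx(m):
    v,u=np.nonzero(m);return np.c_[u,v]
def rect(P):
    (c,s,a)=cv2.minAreaRect(P[:,:2].astype(np.float32));b=cv2.boxPoints((c,s,a))
    e=[b[1]-b[0],b[2]-b[1]];e=max(e,key=np.linalg.norm)
    return np.array(c),np.sort(s),np.degrees(np.arctan2(e[1],e[0]))
def wristT(s,d):
    T=np.eye(4);T[:3,:3]=R.from_euler('xyz',s["tool_rot"]).as_matrix();T[:3,3]=s["eef_pos"];return T@d["T_tool_cam"]
def delta(s,p,yaw):
    """tool-frame rows from state to pose (tool down, yaw): shift in 0.3 m units, turn in 90deg units"""
    A=R.from_euler('xyz',s["tool_rot"]);B=R.from_euler('xyz',[np.pi,0,yaw])
    return A.inv().apply(np.array(p)-s["eef_pos"])/300,(A.inv()*B).as_rotvec()/(np.pi/2)
E
python3 - <<'E'
from h import *
d=pickle.load(open("top.pkl","rb"))
hsv=cv2.cvtColor(d["color"],cv2.COLOR_RGB2HSV)
for u,v in[(320,248),(290,280),(222,254),(241,253),(375,229),(452,236),(318,220),(228,187)]:print((u,v),hsv[v,u],d["range_z"][v,u])
for n,lo,hi,box,z in[("base",[65,110,60],[90,255,255],(300,195,470,265),12),("caul",[8,40,110],[35,255,255],(200,240,250,266),14),("plain",[8,40,110],[35,255,255],(205,175,250,200),14),("red",[0,150,80],[8,255,255],(360,215,390,245),88),("yel",[22,150,120],[35,255,255],(430,220,470,250),69)]:
    m=mask(d,lo,hi,box);p=hullpx(m) if n=="base" else px(m);c,s,a=rect(cast(d,p,z));print(n,len(p),c.round(1),s.round(1),round(a,2))
E
```

```text
(320, 248) [ 39  34 121] 989.185
(290, 280) [ 42  38 115] 979.0154
(222, 254) [ 18  68 214] 975.7203
(241, 253) [ 24 136 219] 980.8108
(375, 229) [  2 179 239] 902.69904
(452, 236) [ 30 182 241] 922.1233
(318, 220) [ 21  11 236] 937.1427
(228, 187) [ 18  86 219] 1004.4717Traceback (most recent call last):
  File "<stdin>", line 6, in <module>
  File "h.py", line 7, in cast
    n=cv2.undistortPoints(uv[:,None],K,np.array([d["k1"],0,0,0,0]))[:,0]
      ~~~~~~~~~~~~~~~~~~~^^^^^^^^^^^^^^^^^^^^^^^^^^^^^^^^^^^^^^^^^^
cv2.error: OpenCV(4.12.0) /io/opencv/modules/calib3d/src/undistort.dispatch.cpp:347: error: (-215:Assertion failed) CV_IS_MAT(_src) && CV_IS_MAT(_dst) && (_src->rows == 1 || _src->cols == 1) && (_dst->rows == 1 || _dst->cols == 1) && _src->cols + _src->rows - 1 == _dst->rows + _dst->cols - 1 && (CV_MAT_TYPE(_src->type) == CV_32FC2 || CV_MAT_TYPE(_src->type) == CV_64FC2) && (CV_MAT_TYPE(_dst->type) == CV_32FC2 || CV_MAT_TYPE(_dst->type) == CV_64FC2) in function 'cvUndistortPointsInternal'
```

Run:
```python
from h import *
d=pickle.load(open("top.pkl","rb"))
hsv=cv2.cvtColor(d["color"],cv2.COLOR_RGB2HSV)
for u,v in[(330,240),(340,215),(400,247)]:print((u,v),hsv[v,u],d["range_z"][v,u])
for n,lo,hi,box,z in[("base",[60,100,30],[90,255,255],(300,195,470,265),12),("caul",[8,55,150],[35,255,255],(200,240,250,266),14),("plain",[8,55,150],[35,255,255],(205,175,250,200),14),("red",[0,150,80],[8,255,255],(360,215,390,245),88),("yel",[22,150,120],[35,255,255],(430,220,470,250),69)]:
    m=mask(d,lo,hi,box)
    if not m.any(): print(n,"none");continue
    p=hullpx(m) if n=="base" else px(m);c,s,a=rect(cast(d,p,z));print(n,len(p),c.round(1),s.round(1),round(a,2))
```

```text
(330, 240) [ 73  93 162] 979.9302
(340, 215) [ 73  92 160] 988.73676
(400, 247) [ 56  28 137] 965.94604
base 17 [485.4 -32.2] [41.8 70.5] -79.49
caul 281 [449.4 321.3] [19.1 82.5] 88.72
plain 268 [612.2 317.7] [22.2 77. ] 77.83
red 50 [493.4 -27.3] [13.3 15.8] -2.41
yel 168 [ 477.2 -199. ] [24.8 34.7] 88.56
```

Run:
```python
from h import *
from cell import ctrl
d=pickle.load(open("top.pkl","rb"))
m=mask(d,[62,65,80],[85,255,255],(300,195,470,265));P=cast(d,px(cv2.morphologyEx(m,cv2.MORPH_CLOSE,np.ones((9,9)))),12)
c,s,a=rect(P);print("base",c,s,a)
s=ctrl.read_state();w=ctrl.get_image("wrist");print(np.round(w["T_tool_cam"],3).tolist(),w["fx"],w["k1"])
print(delta(s,[480,-40,300],np.pi/2), delta(s,[480,-40,300],-np.pi/2))
```

```text
base [492.24682617 -59.0987854 ] [ 89.8493042  348.18518066] 84.08836
[[-0.0, -0.964, -0.267, 66.979], [1.0, -0.0, 0.001, -0.415], [-0.001, -0.267, 0.964, -119.941], [0.0, 0.0, 0.0, 1.0]] 344.50088106207386 -0.04295323004567363
(array([-1.58116598, -1.88622763, -0.15515027]), array([-9.27289816e-04,  7.24554735e-04,  8.35892595e-01])) (array([-1.58116598, -1.88622763, -0.15515027]), array([-7.77500572e-04, -9.95050239e-04, -1.16410686e+00]))
```

Emit:
step_arm:
  plan:
    - {"az": 0.1,"gripper": 1}
    - {"az": 0.1,"gripper": 1}
    - {"az": 0.1,"gripper": 1}
    - {"az": 0.1,"gripper": 1}
    - {"az": 0.1,"gripper": 1}
    - {"az": 0.1,"gripper": 1}
    - {"az": 0.1,"gripper": 1}
    - {"az": 0.1,"gripper": 1}
    - {"az": 0.1,"gripper": 1}
    - {"dx": -0.1,"dy": 0.115,"gripper": 1}
    - {"dx": -0.1,"dy": 0.115,"gripper": 1}
    - {"dx": -0.1,"dy": 0.115,"gripper": 1}
    - {"dx": -0.1,"dy": 0.115,"gripper": 1}
    - {"dx": -0.1,"dy": 0.115,"gripper": 1}
    - {"dx": -0.1,"dy": 0.115,"gripper": 1}
    - {"dx": -0.1,"dy": 0.115,"gripper": 1}
    - {"dx": -0.1,"dy": 0.115,"gripper": 1}
    - {"dx": -0.1,"dy": 0.115,"gripper": 1}
    - {"gripper": 1}

```text
invalid input
```

```bash
cat > look.py <<'E'
from h import *
from cell import ctrl
import sys
n=sys.argv[1]
s=ctrl.read_state();d=ctrl.get_image("wrist");d["T"]=wristT(s,d);d["s"]=s
pickle.dump(d,open(n+".pkl","wb"));cv2.imwrite(f"pics/{n}.png",d["color"][:,:,::-1])
print(round(s["clock"],2),np.round(s["eef_pos"],1),np.round(s["tool_rot"],3),np.round(s["qpos"],2),np.round(s["force"],1))
E
python3 look.py w1
```

```text
0.15 [165.6 628.1 252.6] [-3.14   0.     2.884] [-1.38  0.63  0.04  1.52 -0.03  1.   -0.02] [0.3 0.3 0.9]
```

View pics/w1.png

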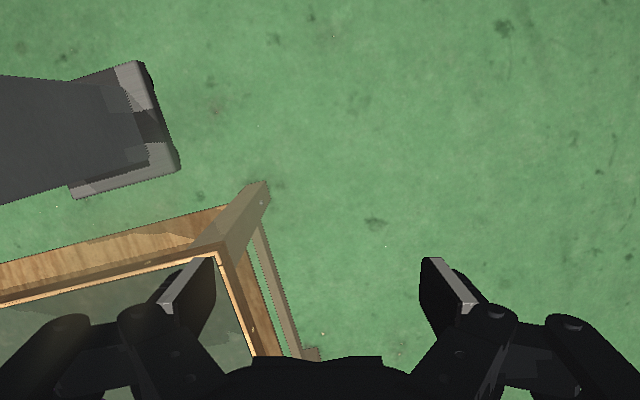

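The call was refused, perhaps because every row needs all seven keys. The wrist picture shows only the floor, with the table corner at (240,240).

Emit:
step_arm:
  plan:
    - {"dx": 0,"dy": 0,"dz": 0,"ax": 0,"ay": 0,"az": 0.1,"gripper": 1}
    - {"dx": 0,"dy": 0,"dz": 0,"ax": 0,"ay": 0,"az": 0.1,"gripper": 1}
    - {"dx": 0,"dy": 0,"dz": 0,"ax": 0,"ay": 0,"az": 0.1,"gripper": 1}
    - {"dx": 0,"dy": 0,"dz": 0,"ax": 0,"ay": 0,"az": 0.1,"gripper": 1}
    - {"dx": 0,"dy": 0,"dz": 0,"ax": 0,"ay": 0,"az": 0.1,"gripper": 1}
    - {"dx": 0,"dy": 0,"dz": 0,"ax": 0,"ay": 0,"az": 0.1,"gripper": 1}
    - {"dx": 0,"dy": 0,"dz": 0,"ax": 0,"ay": 0,"az": 0.1,"gripper": 1}
    - {"dx": 0,"dy": 0,"dz": 0,"ax": 0,"ay": 0,"az": 0.1,"gripper": 1}
    - {"dx": 0,"dy": 0,"dz": 0,"ax": 0,"ay": 0,"az": 0.1,"gripper": 1}
    - {"dx": -0.1,"dy": 0.115,"dz": 0,"ax": 0,"ay": 0,"az": 0,"gripper": 1}
    - {"dx": -0.1,"dy": 0.115,"dz": 0,"ax": 0,"ay": 0,"az": 0,"gripper": 1}
    - {"dx": -0.1,"dy": 0.115,"dz": 0,"ax": 0,"ay": 0,"az": 0,"gripper": 1}
    - {"dx": -0.1,"dy": 0.115,"dz": 0,"ax": 0,"ay": 0,"az": 0,"gripper": 1}
    - {"dx": -0.1,"dy": 0.115,"dz": 0,"ax": 0,"ay": 0,"az": 0,"gripper": 1}
    - {"dx": -0.1,"dy": 0.115,"dz": 0,"ax": 0,"ay": 0,"az": 0,"gripper": 1}
    - {"dx": -0.1,"dy": 0.115,"dz": 0,"ax": 0,"ay": 0,"az": 0,"gripper": 1}
    - {"dx": -0.1,"dy": 0.115,"dz": 0,"ax": 0,"ay": 0,"az": 0,"gripper": 1}
    - {"dx": -0.1,"dy": 0.115,"dz": 0,"ax": 0,"ay": 0,"az": 0,"gripper": 1}
    - {"dx": 0,"dy": 0,"dz": 0,"ax": 0,"ay": 0,"az": 0,"gripper": 1}

```text
clock: 2.58
eef_pos: [450.5, 324.7, 253.6]
tool_rot: [3.139, 0.001, 1.463]
force: [-0.6, -0.4, 0.4]
width: 85.4
gripper_force: 0.0
```

```bash
python3 look.py w2
```

```text
2.58 [450.5 324.7 253.6] [3.139e+00 1.000e-03 1.463e+00] [-0.96  0.52  0.43  1.79 -0.27  0.88 -0.51] [-0.6 -0.4  0.4]
```

View pics/w2.png

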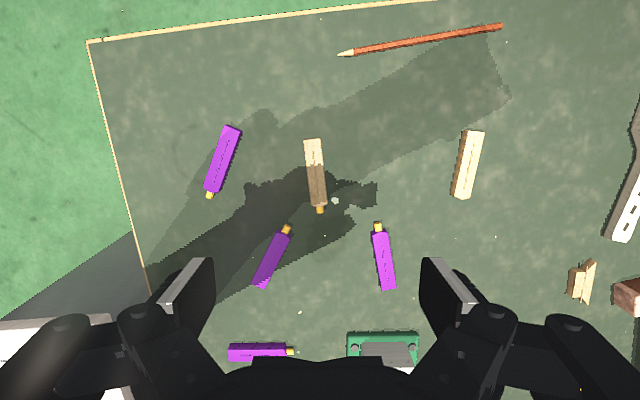

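The pinned caul is at (316,170), with its pin at (320,209) and partly in shadow. The plain caul is at (467,164), purple look-alikes stand around, and the setter's anvil end is at (382,345).

Run:
```python
from h import *
d=pickle.load(open("w2.pkl","rb"))
hsv=cv2.cvtColor(d["color"],cv2.COLOR_RGB2HSV)
for u,v in[(314,150),(317,190),(320,210),(317,222),(330,150)]:print((u,v),hsv[v,u],d["range_z"][v,u])
m=mask(d,[8,60,50],[28,255,255],(290,120,350,225));p=px(m)
print(p.min(0),p.max(0));c,s,a=rect(cast(d,p,13));print("all",c,s,a)
pin=px(mask(d,[20,120,50],[30,255,255],(290,120,350,225)));print("pin",len(pin),cast(d,pin.mean(0),7))
```

```text
(314, 150) [ 25  40 254] 358.5092
(317, 190) [ 17 100 150] 370.0744
(320, 210) [ 22 159 241] 378.8118
(317, 222) [51 42 79] 395.38992
(330, 150) [ 44  47 131] 371.88107
[303 137] [327 213]
all [450.05001831 321.8578186 ] [18.73428154 81.99373627] -89.85725
pin 33 [[450.09672077 283.16709113   7.        ]]
```

Emit:
step_arm:
  plan:
    - {"dx": -0.15,"dy": 0.04,"dz": 0,"ax": 0,"ay": 0,"az": 0,"gripper": 1}
    - {"dx": -0.15,"dy": 0.04,"dz": 0,"ax": 0,"ay": 0,"az": 0,"gripper": 1}
    - {"dx": -0.15,"dy": 0.04,"dz": 0,"ax": 0,"ay": 0,"az": 0,"gripper": 1}
    - {"dx": -0.15,"dy": 0.04,"dz": 0,"ax": 0,"ay": 0,"az": 0,"gripper": 1}
    - {"dx": -0.15,"dy": 0.04,"dz": 0,"ax": 0,"ay": 0,"az": 0,"gripper": 1}
    - {"dx": -0.15,"dy": 0.04,"dz": 0,"ax": 0,"ay": 0,"az": 0,"gripper": 1}
    - {"dx": -0.15,"dy": 0.04,"dz": 0,"ax": 0,"ay": 0,"az": 0,"gripper": 1}
    - {"dx": 0,"dy": 0,"dz": 0,"ax": 0,"ay": 0,"az": 0,"gripper": 1}

```text
clock: 3.62
eef_pos: [499.6, 4.1, 253.5]
tool_rot: [3.141, 0.001, 1.465]
force: [0.9, 0.4, -0.5]
width: 85.5
gripper_force: 0.0
```

```bash
python3 look.py w3
```

```text
3.62 [499.6   4.1 253.5] [3.141e+00 1.000e-03 1.465e+00] [-0.38  0.45  0.45  1.94 -0.26  0.81  0.1 ] [ 0.9  0.4 -0.5]
```

View pics/w3.png

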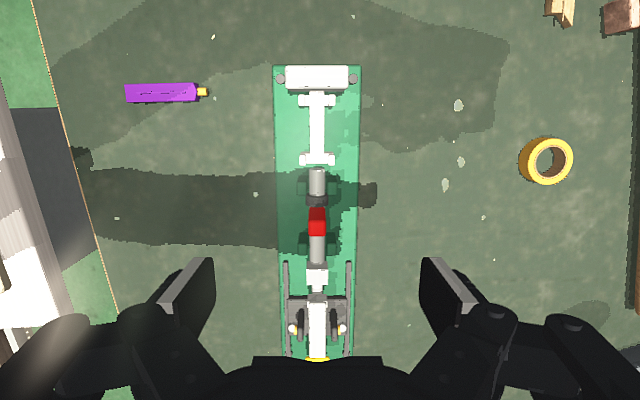

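The view shows the setter upright: anvil (316,77), nest floor (317,125) between white cheeks at rows 100 and 159, striker nose (318,172), and red handle (317,220).

Run:
```python
from h import *
d=pickle.load(open("w3.pkl","rb"))
m=mask(d,[60,80,40],[92,255,255],(260,55,370,260))
L=[];Rr=[]
for v in range(80,250,3):
    u=np.nonzero(m[v])[0]
    if len(u)>10:L.append((u[0]-.5,v));Rr.append((u[-1]+.5,v))
for n,q in(("L",L),("R",Rr)):
    P=cast(d,q,12);f=cv2.fitLine(P[:,:2].astype(np.float32),cv2.DIST_HUBER,0,.01,.01).ravel();print(n,np.degrees(np.arctan2(f[1],f[0]))%180,"x at y=0:",f[2]-f[3]*f[0]/f[1], "y50",f[2]+(50-f[3])*f[0]/f[1])
u=np.nonzero(m.any(0))[0];v0=[np.nonzero(m[:,c])[0][0]-.5 for c in range(285,350,5)];print("far edge",cast(d,[(c,v) for c,v in zip(range(285,350,5),v0)],12)[:,:2].mean(0))
r=px(mask(d,[0,150,60],[8,255,255],(295,195,340,245)));print(r.min(0),r.max(0));print("red",rect(cast(d,r,88)))
w=mask(d,[0,0,200],[180,30,255],(280,60,355,180));
for v in list(range(64,112))+list(range(146,172)): 
    q=np.nonzero(w[v])[0]
    if len(q) : 
        P=cast(d,[(q[0],v),(q[-1],v)],60 if v<93 else 43);print(v,q[0],q[-1],P[:,:2].round(0).tolist(),d["range_z"][v,317].round(0),end="; ")
```

```text
L 84.33998 x at y=0: 455.83398 y50 460.7894
R 84.08451 x at y=0: 544.21454 y50 549.3952
far edge [506.03039373  75.09762398]
[308 207] [325 235]
red (array([497.09356689, -23.44231033]), array([14.97916794, 25.70465469]), np.float32(83.93155))
65 288 345 [[487.0, 109.0], [535.0, 104.0]] 293.0; 66 286 347 [[485.0, 109.0], [537.0, 103.0]] 295.0; 67 285 347 [[484.0, 108.0], [537.0, 103.0]] 293.0; 68 285 347 [[484.0, 107.0], [537.0, 102.0]] 292.0; 69 285 348 [[484.0, 107.0], [537.0, 101.0]] 293.0; 70 285 348 [[484.0, 106.0], [537.0, 100.0]] 295.0; 71 285 347 [[484.0, 105.0], [536.0, 99.0]] 294.0; 72 285 347 [[483.0, 104.0], [536.0, 98.0]] 293.0; 73 285 347 [[483.0, 103.0], [536.0, 98.0]] 294.0; 74 285 347 [[483.0, 102.0], [536.0, 97.0]] 296.0; 75 285 347 [[483.0, 102.0], [536.0, 96.0]] 294.0; 76 285 347 [[483.0, 101.0], [536.0, 95.0]] 295.0; 77 285 347 [[483.0, 100.0], [536.0, 94.0]] 296.0; 78 286 347 [[484.0, 99.0], [536.0, 94.0]] 295.0; 79 286 347 [[484.0, 98.0], [536.0, 93.0]] 297.0; 80 286 347 [[483.0, 98.0], [536.0, 92.0]] 295.0; 81 286 347 [[483.0, 97.0], [536.0, 91.0]] 296.0; 82 2
[... 1827 characters left out ...]
 155 300 333 [[487.0, 30.0], [518.0, 26.0]] 343.0; 156 299 334 [[486.0, 29.0], [519.0, 25.0]] 345.0; 157 299 334 [[486.0, 28.0], [519.0, 24.0]] 344.0; 158 299 334 [[486.0, 27.0], [519.0, 23.0]] 345.0; 159 299 334 [[485.0, 26.0], [519.0, 22.0]] 344.0; 160 299 334 [[485.0, 25.0], [519.0, 21.0]] 344.0; 161 299 334 [[485.0, 24.0], [519.0, 21.0]] 345.0; 162 299 334 [[485.0, 23.0], [519.0, 20.0]] 346.0; 163 299 334 [[485.0, 22.0], [519.0, 19.0]] 364.0; 164 299 334 [[485.0, 21.0], [518.0, 18.0]] 363.0; 165 300 333 [[486.0, 20.0], [517.0, 17.0]] 365.0; 169 323 323 [[507.0, 14.0], [507.0, 14.0]] 334.0; 170 315 324 [[500.0, 14.0], [508.0, 13.0]] 332.0; 171 313 324 [[498.0, 13.0], [508.0, 12.0]] 333.0;
```

Emit:
step_arm:
  plan:
    - {"dx": -0.057,"dy": 0.003,"dz": 0.1,"ax": 0,"ay": 0,"az": 0,"gripper": 0.6}
    - {"dx": -0.056,"dy": 0,"dz": 0.1,"ax": 0,"ay": 0,"az": 0,"gripper": 0.6}
    - {"dx": 0,"dy": 0,"dz": 0.1,"ax": 0,"ay": 0,"az": 0,"gripper": 0.6}
    - {"dx": 0,"dy": 0,"dz": 0.1,"ax": 0,"ay": 0,"az": 0,"gripper": 0.6}
    - {"dx": 0,"dy": 0,"dz": 0.1,"ax": 0,"ay": 0,"az": 0,"gripper": 0.6}
    - {"dx": 0,"dy": 0,"dz": 0.085,"ax": 0,"ay": 0,"az": 0,"gripper": 0.6}
    - {"dx": 0,"dy": 0,"dz": 0,"ax": 0,"ay": 0,"az": 0,"gripper": 0.6}
    - {"dx": 0,"dy": 0,"dz": 0,"ax": 0,"ay": 0,"az": 0,"gripper": 0.6}

```text
clock: 4.68
eef_pos: [497.3, -25.7, 78.4]
tool_rot: [3.141, -0.001, 1.472]
force: [-0.2, 0.4, -0.3]
width: 51.3
gripper_force: 0.0
```

Emit:
step_arm:
  plan:
    - {"dx": 0,"dy": 0,"dz": 0,"ax": 0,"ay": 0,"az": 0,"gripper": 0.1}
    - {"dx": 0,"dy": 0,"dz": 0,"ax": 0,"ay": 0,"az": 0,"gripper": 0.1}
    - {"dx": 0,"dy": 0,"dz": 0,"ax": 0,"ay": 0,"az": 0,"gripper": 0.1}
    - {"dx": 0,"dy": 0,"dz": 0,"ax": 0,"ay": 0,"az": 0,"gripper": 0.1}
    - {"dx": 0,"dy": 0,"dz": 0,"ax": 0,"ay": 0,"az": 0,"gripper": 0.1}
    - {"dx": 0,"dy": 0,"dz": 0,"ax": 0,"ay": 0,"az": 0,"gripper": 0.1}

```text
clock: 5.42
eef_pos: [496.3, -26.6, 78.8]
tool_rot: [-3.141, -0.001, 1.47]
force: [-2.6, 0.9, 7.5]
width: 15.1
gripper_force: 58.5
```

Emit:
step_arm:
  plan:
    - {"dx": -0.012,"dy": 0,"dz": 0,"ax": 0,"ay": 0,"az": 0,"gripper": 0.1}
    - {"dx": -0.012,"dy": 0,"dz": 0,"ax": 0,"ay": 0,"az": 0,"gripper": 0.1}
    - {"dx": -0.012,"dy": 0,"dz": 0,"ax": 0,"ay": 0,"az": 0,"gripper": 0.1}
    - {"dx": -0.012,"dy": 0,"dz": 0,"ax": 0,"ay": 0,"az": 0,"gripper": 0.1}
    - {"dx": -0.012,"dy": 0,"dz": 0,"ax": 0,"ay": 0,"az": 0,"gripper": 0.1}
    - {"dx": -0.012,"dy": 0,"dz": 0,"ax": 0,"ay": 0,"az": 0,"gripper": 0.1}
    - {"dx": 0,"dy": 0,"dz": 0,"ax": 0,"ay": 0,"az": 0,"gripper": 0.1}

```text
clock: 6.3
eef_pos: [494.4, -44.6, 78.7]
tool_rot: [-3.14, -0.005, 1.472]
force: [-1.5, 9.3, 7.9]
width: 15.1
gripper_force: 58.6
```

Emit:
step_arm:
  plan:
    - {"dx": -0.01,"dy": 0,"dz": 0,"ax": 0,"ay": 0,"az": 0,"gripper": 0.1}
    - {"dx": -0.01,"dy": 0,"dz": 0,"ax": 0,"ay": 0,"az": 0,"gripper": 0.1}
    - {"dx": -0.01,"dy": 0,"dz": 0,"ax": 0,"ay": 0,"az": 0,"gripper": 0.1}
    - {"dx": 0,"dy": 0,"dz": 0,"ax": 0,"ay": 0,"az": 0,"gripper": 0.1}

```text
clock: 6.8
eef_pos: [493.6, -52.5, 78.7]
tool_rot: [-3.14, -0.007, 1.473]
force: [-1.1, 11.2, 6.9]
width: 15.5
gripper_force: 58.7
```

Emit:
step_arm:
  plan:
    - {"dx": -0.01,"dy": 0,"dz": 0,"ax": 0,"ay": 0,"az": 0,"gripper": 0.1}
    - {"dx": 0,"dy": 0,"dz": 0,"ax": 0,"ay": 0,"az": 0,"gripper": 0.1}

```text
clock: 7.05
eef_pos: [493.3, -55.1, 78.7]
tool_rot: [-3.14, -0.007, 1.473]
force: [-0.9, 11.4, 8.3]
width: 14.4
gripper_force: 58.7
```

Emit:
step_arm:
  plan:
    - {"dx": -0.01,"dy": 0,"dz": 0,"ax": 0,"ay": 0,"az": 0,"gripper": 0.1}
    - {"dx": 0,"dy": 0,"dz": 0,"ax": 0,"ay": 0,"az": 0,"gripper": 0.1}

```text
clock: 7.3
eef_pos: [493.0, -58.2, 78.7]
tool_rot: [-3.14, -0.007, 1.473]
force: [-1.8, 11.6, 9.0]
width: 15.4
gripper_force: 58.8
```

Emit:
step_arm:
  plan:
    - {"dx": -0.008,"dy": 0,"dz": 0,"ax": 0,"ay": 0,"az": 0,"gripper": 0.1}
    - {"dx": 0,"dy": 0,"dz": 0,"ax": 0,"ay": 0,"az": 0,"gripper": 0.1}

```text
clock: 7.55
eef_pos: [492.8, -60.4, 78.7]
tool_rot: [-3.14, -0.007, 1.474]
force: [-1.4, 12.1, 8.8]
width: 14.9
gripper_force: 58.8
```

Emit:
step_arm:
  plan:
    - {"dx": -0.008,"dy": 0,"dz": 0,"ax": 0,"ay": 0,"az": 0,"gripper": 0.1}
    - {"dx": 0,"dy": 0,"dz": 0,"ax": 0,"ay": 0,"az": 0,"gripper": 0.1}

```text
clock: 7.8
eef_pos: [492.5, -62.6, 78.7]
tool_rot: [-3.14, -0.007, 1.474]
force: [-0.9, 13.9, 8.6]
width: 15.5
gripper_force: 58.8
```

Emit:
step_arm:
  plan:
    - {"dx": -0.006,"dy": 0,"dz": 0,"ax": 0,"ay": 0,"az": 0,"gripper": 0.1}
    - {"dx": 0,"dy": 0,"dz": 0,"ax": 0,"ay": 0,"az": 0,"gripper": 0.1}

```text
clock: 8.05
eef_pos: [492.4, -64.3, 78.7]
tool_rot: [-3.14, -0.007, 1.474]
force: [-1.2, 12.6, 8.3]
width: 15.5
gripper_force: 58.8
```

Emit:
step_arm:
  plan:
    - {"dx": -0.006,"dy": 0,"dz": 0,"ax": 0,"ay": 0,"az": 0,"gripper": 0.1}
    - {"dx": 0,"dy": 0,"dz": 0,"ax": 0,"ay": 0,"az": 0,"gripper": 0.1}

```text
clock: 8.3
eef_pos: [492.2, -66.5, 78.8]
tool_rot: [-3.14, -0.007, 1.474]
force: [-1.3, 12.3, 8.9]
width: 15.3
gripper_force: 58.9
```

Emit:
step_arm:
  plan:
    - {"dx": -0.005,"dy": 0,"dz": 0,"ax": 0,"ay": 0,"az": 0,"gripper": 0.1}
    - {"dx": 0,"dy": 0,"dz": 0,"ax": 0,"ay": 0,"az": 0,"gripper": 0.1}

```text
clock: 8.55
eef_pos: [492.0, -67.9, 78.7]
tool_rot: [-3.14, -0.007, 1.474]
force: [-1.8, 12.0, 9.0]
width: 15.1
gripper_force: 58.9
```

Emit:
step_arm:
  plan:
    - {"dx": -0.005,"dy": 0,"dz": 0,"ax": 0,"ay": 0,"az": 0,"gripper": 0.1}
    - {"dx": 0,"dy": 0,"dz": 0,"ax": 0,"ay": 0,"az": 0,"gripper": 0.1}

```text
clock: 8.8
eef_pos: [491.9, -69.3, 78.7]
tool_rot: [-3.14, -0.007, 1.474]
force: [-1.8, 13.0, 9.2]
width: 15.0
gripper_force: 58.9
```

Emit:
step_arm:
  plan:
    - {"dx": -0.005,"dy": 0,"dz": 0,"ax": 0,"ay": 0,"az": 0,"gripper": 0.1}
    - {"dx": 0,"dy": 0,"dz": 0,"ax": 0,"ay": 0,"az": 0,"gripper": 0.1}

```text
clock: 9.05
eef_pos: [491.8, -70.0, 78.7]
tool_rot: [-3.139, -0.008, 1.474]
force: [-0.5, 13.5, 9.2]
width: 15.3
gripper_force: 58.9
```

Emit:
step_arm:
  plan:
    - {"dx": -0.005,"dy": 0,"dz": 0,"ax": 0,"ay": 0,"az": 0,"gripper": 0.1}
    - {"dx": 0,"dy": 0,"dz": 0,"ax": 0,"ay": 0,"az": 0,"gripper": 0.1}

```text
clock: 9.3
eef_pos: [491.7, -70.6, 78.8]
tool_rot: [-3.139, -0.009, 1.475]
force: [-0.9, 16.7, 10.8]
width: 14.9
gripper_force: 59.0
```

The travel per step has dropped and the force has risen, so this is the buffer. Next I ease forward.

Emit:
step_arm:
  plan:
    - {"dx": 0.008,"dy": 0,"dz": 0,"ax": 0,"ay": 0,"az": 0,"gripper": 0.1}
    - {"dx": 0.008,"dy": 0,"dz": 0,"ax": 0,"ay": 0,"az": 0,"gripper": 0.1}
    - {"dx": 0.008,"dy": 0,"dz": 0,"ax": 0,"ay": 0,"az": 0,"gripper": 0.1}
    - {"dx": 0.008,"dy": 0,"dz": 0,"ax": 0,"ay": 0,"az": 0,"gripper": 0.1}
    - {"dx": 0,"dy": 0,"dz": 0,"ax": 0,"ay": 0,"az": 0,"gripper": 0.1}
    - {"dx": 0,"dy": 0,"dz": 0,"ax": 0,"ay": 0,"az": 0,"gripper": 0.1}

```text
clock: 10.05
eef_pos: [492.2, -66.1, 78.8]
tool_rot: [-3.14, -0.003, 1.471]
force: [-2.6, 6.1, 7.4]
width: 15.0
gripper_force: 58.7
```

Emit:
step_arm:
  plan:
    - {"dx": 0,"dy": 0,"dz": 0,"ax": 0,"ay": 0,"az": 0,"gripper": 0.6}
    - {"dx": 0,"dy": 0,"dz": 0,"ax": 0,"ay": 0,"az": 0,"gripper": 0.6}
    - {"dx": 0,"dy": 0,"dz": 0,"ax": 0,"ay": 0,"az": 0,"gripper": 0.6}
    - {"dx": 0,"dy": 0,"dz": 0,"ax": 0,"ay": 0,"az": 0,"gripper": 0.6}
    - {"dx": 0,"dy": 0,"dz": -0.1,"ax": 0,"ay": 0,"az": 0,"gripper": 0.6}
    - {"dx": 0,"dy": 0,"dz": -0.15,"ax": 0,"ay": 0,"az": 0,"gripper": 0.6}
    - {"dx": 0,"dy": 0,"dz": -0.15,"ax": 0,"ay": 0,"az": 0,"gripper": 0.6}
    - {"dx": 0,"dy": 0,"dz": -0.15,"ax": 0,"ay": 0,"az": 0,"gripper": 0.6}
    - {"dx": 0,"dy": 0,"dz": 0,"ax": 0,"ay": 0,"az": -0.063,"gripper": 0.6}
    - {"dx": 0,"dy": 0,"dz": 0,"ax": 0,"ay": 0,"az": 0,"gripper": 0.6}

```text
clock: 11.3
eef_pos: [492.6, -68.1, 243.2]
tool_rot: [3.141, -0.0, 1.568]
force: [-0.6, 0.5, 0.1]
width: 51.1
gripper_force: 0.0
```

```bash
python3 look.py w4
python3 - <<'E'
from h import *
d=pickle.load(open("w4.pkl","rb"))
r=px(mask(d,[0,150,60],[8,255,255]));print(r.min(0),r.max(0),rect(cast(d,r,88)))
print(delta(d["s"],[450.1,325.9,150],np.pi/2))
E
```

```text
11.3 [492.6 -68.1 243.2] [ 3.141 -0.     1.568] [-0.2   0.45  0.41  1.96 -0.25  0.78  0.34] [-0.6  0.5  0.1]
[306 176] [325 204] (array([492.83398438, -65.36462402]), array([15.49170876, 22.85080147]), np.float32(83.90599))
(array([ 1.31281232, -0.14553468,  0.31094016]), array([ 0.00045183, -0.00025778, -0.00169565]))
```

Emit:
step_arm:
  plan:
    - {"dx": 0.164,"dy": -0.018,"dz": 0,"ax": 0,"ay": 0,"az": 0,"gripper": 0.6}
    - {"dx": 0.164,"dy": -0.018,"dz": 0,"ax": 0,"ay": 0,"az": 0,"gripper": 0.6}
    - {"dx": 0.164,"dy": -0.018,"dz": 0,"ax": 0,"ay": 0,"az": 0,"gripper": 0.6}
    - {"dx": 0.164,"dy": -0.018,"dz": 0,"ax": 0,"ay": 0,"az": 0,"gripper": 0.6}
    - {"dx": 0.164,"dy": -0.018,"dz": 0,"ax": 0,"ay": 0,"az": 0,"gripper": 0.6}
    - {"dx": 0.164,"dy": -0.018,"dz": 0,"ax": 0,"ay": 0,"az": 0,"gripper": 0.6}
    - {"dx": 0.164,"dy": -0.018,"dz": 0.1,"ax": 0,"ay": 0,"az": 0,"gripper": 0.6}
    - {"dx": 0.164,"dy": -0.018,"dz": 0.1,"ax": 0,"ay": 0,"az": 0,"gripper": 0.6}
    - {"dx": 0,"dy": 0,"dz": 0.1,"ax": 0,"ay": 0,"az": 0,"gripper": 0.6}
    - {"dx": 0,"dy": 0,"dz": 0,"ax": 0,"ay": 0,"az": 0,"gripper": 0.6}
    - {"dx": 0,"dy": 0,"dz": 0,"ax": 0,"ay": 0,"az": 0,"gripper": 0.6}

```text
clock: 12.72
eef_pos: [450.9, 324.5, 153.2]
tool_rot: [3.141, 0.001, 1.567]
force: [0.2, 0.3, 0.9]
width: 51.2
gripper_force: 0.0
```

```bash
python3 look.py w5
python3 - <<'E'
from h import *
d=pickle.load(open("w5.pkl","rb"))
cv2.imwrite("pics/w5.png",d["color"][:,:,::-1])
p=px(mask(d,[8,40,50],[30,255,255],(250,80,390,330)));print(p.min(0),p.max(0),rect(cast(d,p,13)))
print(delta(d["s"],[450.1,325.9,26],np.pi/2))
E
```

```text
12.72 [450.9 324.5 153.2] [3.141e+00 1.000e-03 1.567e+00] [-0.89  0.65  0.34  1.89 -0.33  0.66 -0.36] [0.2 0.3 0.9]
[302 148] [327 250] (array([450.08291626, 321.83706665]), array([18.80171013, 82.58502197]), np.float32(-89.74368))
(array([ 0.00485286, -0.00299663,  0.42412824]), array([ 0.00032872,  0.00038386, -0.0026943 ]))
```

View pics/w5.png

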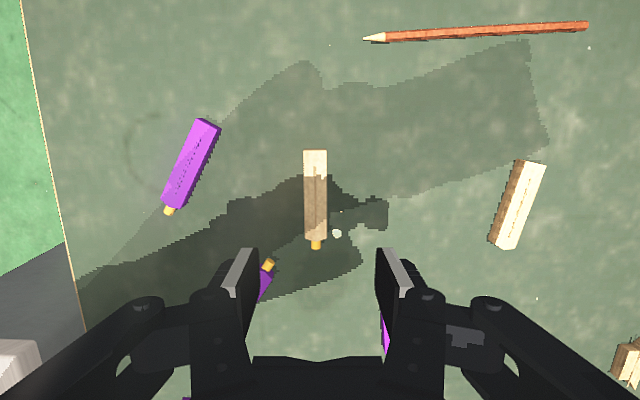

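The caul is at (315,197) with its pin at (316,245) and is centred between the fingers. The nearest purple piece, at (268,265), is clear of the descent.

Emit:
step_arm:
  plan:
    - {"dx": 0.005,"dy": -0.003,"dz": 0.1,"ax": 0,"ay": 0,"az": 0,"gripper": 0.6}
    - {"dx": 0,"dy": 0,"dz": 0.1,"ax": 0,"ay": 0,"az": 0,"gripper": 0.6}
    - {"dx": 0,"dy": 0,"dz": 0.1,"ax": 0,"ay": 0,"az": 0,"gripper": 0.6}
    - {"dx": 0,"dy": 0,"dz": 0.08,"ax": 0,"ay": 0,"az": 0,"gripper": 0.6}
    - {"dx": 0,"dy": 0,"dz": 0.044,"ax": 0,"ay": 0,"az": 0,"gripper": 0.6}
    - {"dx": 0,"dy": 0,"dz": 0,"ax": 0,"ay": 0,"az": 0,"gripper": 0.6}
    - {"dx": 0,"dy": 0,"dz": 0,"ax": 0,"ay": 0,"az": 0,"gripper": 0.6}

```text
clock: 13.65
eef_pos: [450.1, 327.3, 26.7]
tool_rot: [3.14, -0.001, 1.569]
force: [-0.1, -0.6, 0.4]
width: 51.4
gripper_force: 0.0
```

Emit:
step_arm:
  plan:
    - {"dx": 0,"dy": 0,"dz": 0,"ax": 0,"ay": 0,"az": 0,"gripper": 0.4}
    - {"dx": 0,"dy": 0,"dz": 0,"ax": 0,"ay": 0,"az": 0,"gripper": 0.1}
    - {"dx": 0,"dy": 0,"dz": 0,"ax": 0,"ay": 0,"az": 0,"gripper": 0.1}
    - {"dx": 0,"dy": 0,"dz": 0,"ax": 0,"ay": 0,"az": 0,"gripper": 0.1}
    - {"dx": 0,"dy": 0,"dz": 0,"ax": 0,"ay": 0,"az": 0,"gripper": 0.1}
    - {"dx": 0,"dy": 0,"dz": 0,"ax": 0,"ay": 0,"az": 0,"gripper": 0.1}

```text
clock: 14.4
eef_pos: [449.6, 327.3, 26.5]
tool_rot: [3.141, -0.001, 1.569]
force: [-0.3, 0.0, 4.8]
width: 16.3
gripper_force: 59.5
```

Emit:
step_arm:
  plan:
    - {"dx": 0,"dy": 0,"dz": -0.05,"ax": 0,"ay": 0,"az": 0,"gripper": 0.1}
    - {"dx": 0,"dy": 0,"dz": -0.15,"ax": 0,"ay": 0,"az": 0,"gripper": 0.1}
    - {"dx": 0,"dy": 0,"dz": -0.15,"ax": 0,"ay": 0,"az": 0,"gripper": 0.1}
    - {"dx": 0,"dy": 0,"dz": -0.15,"ax": 0,"ay": 0,"az": 0,"gripper": 0.1}
    - {"dx": 0,"dy": 0,"dz": 0,"ax": 0,"ay": 0,"az": 0.064,"gripper": 0.1}
    - {"dx": -0.151,"dy": 0.046,"dz": 0,"ax": 0,"ay": 0,"az": 0,"gripper": 0.1}
    - {"dx": -0.151,"dy": 0.046,"dz": 0,"ax": 0,"ay": 0,"az": 0,"gripper": 0.1}
    - {"dx": -0.151,"dy": 0.046,"dz": 0,"ax": 0,"ay": 0,"az": 0,"gripper": 0.1}
    - {"dx": -0.151,"dy": 0.047,"dz": 0,"ax": 0,"ay": 0,"az": 0,"gripper": 0.1}
    - {"dx": -0.151,"dy": 0.047,"dz": 0,"ax": 0,"ay": 0,"az": 0,"gripper": 0.1}
    - {"dx": -0.151,"dy": 0.047,"dz": 0,"ax": 0,"ay": 0,"az": 0,"gripper": 0.1}
    - {"dx": 0,"dy": 0,"dz": 0,"ax": 0,"ay": 0,"az": 0,"gripper": 0.1}
    - {"dx": 0,"dy": 0,"dz": 0,"ax": 0,"ay": 0,"az": 0,"gripper": 0.1}

```text
clock: 16.02
eef_pos: [504.6, 48.6, 176.1]
tool_rot: [-3.142, -0.001, 1.468]
force: [-0.1, 0.7, -1.4]
width: 16.3
gripper_force: 58.8
```

```bash
python3 look.py w6
python3 - <<'E'
from h import *
d=pickle.load(open("w6.pkl","rb"))
print(delta(d["s"],[504.9,48.0,100],np.radians(84.15)))
E
```

```text
16.02 [504.6  48.6 176.1] [-3.142e+00 -1.000e-03  1.468e+00] [-0.38  0.56  0.34  2.   -0.31  0.63  0.06] [-0.1  0.7 -1.4]
(array([-0.00215095,  0.00121444,  0.25360011]), array([-1.18609242e-05, -5.92416409e-04, -2.38588877e-04]))
```

View pics/w6.png

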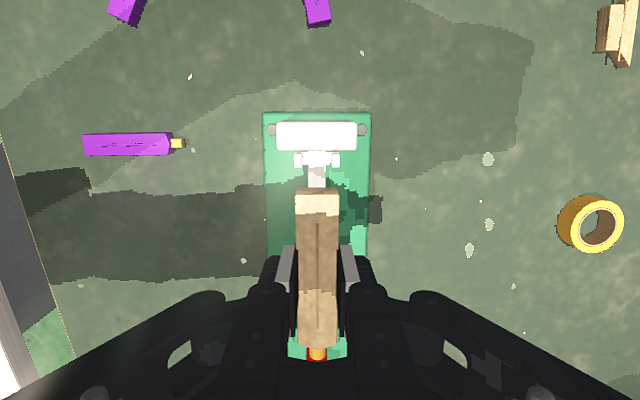

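The held caul spans columns 295–339 with its far end at row ~193. The anvil is at (317,135), in line with it, and the pin with the red handle behind is at (317,353).

Run:
```python
from h import *
d=pickle.load(open("w6.pkl","rb"))
hsv=cv2.cvtColor(d["color"],cv2.COLOR_RGB2HSV)
m=mask(d,[8,35,60],[30,255,255],(285,170,350,350))
u0=np.array([.1019,.9948]);v0=np.array([.9948,-.1019]);o=np.array([501.5,14.7])
z=d["s"]["eef_pos"][2]-26.5+14
for v in range(184,345,8):
    q=np.nonzero(m[v])[0]
    if len(q):
        P=cast(d,[(q[0]-.5,v),(q[-1]+.5,v)],z)[:,:2]-o;print(v,q[0],q[-1],(P@v0).round(1),(P@u0).round(1),d["range_z"][v,317].round(0),hsv[v,317])
w=mask(d,[0,0,200],[180,30,255],(265,115,365,172))
for v,zz in((128,60),(135,60),(142,60),(158,43),(162,43)):
    q=np.nonzero(w[v])[0];P=cast(d,[(q[0]-.5,v),(q[-1]+.5,v)],zz)[:,:2]-o;print("w",v,q[0],q[-1],(P@v0).round(1),(P@u0).round(1))
for v in range(143,154):print(v,w[v,285:350].sum()//255,(cast(d,[(317,v)],60)[0,:2]-o)@u0)
```

```text
192 296 337 [-8.2  8.4] [69.4 69.4] 140.0 [ 18  81 152]
200 294 339 [-9.1  9.2] [66.1 66.1] 138.0 [ 24  42 253]
208 295 338 [-8.7  8.9] [62.8 62.8] 138.0 [ 24  45 253]
216 295 338 [-8.8  8.9] [59.5 59.5] 140.0 [ 18  87 173]
224 295 338 [-8.9  9. ] [56.1 56.1] 138.0 [ 15 107 119]
232 295 338 [-8.9  9. ] [52.6 52.6] 141.0 [ 14 110 123]
240 296 338 [-8.6  9.1] [49.1 49.1] 142.0 [ 15 110 142]
248 296 338 [-8.6  9.2] [45.6 45.6] 143.0 [ 15 110 139]
256 298 336 [-7.9  8.4] [42. 42.] 143.0 [ 15 107 143]
264 298 336 [-7.9  8.4] [38.4 38.4] 145.0 [ 16 109 147]
272 298 336 [-8.   8.5] [34.7 34.7] 146.0 [ 16 113 144]
280 298 336 [-8.   8.6] [30.9 30.9] 148.0 [ 16 111 151]
288 298 336 [-8.1  8.6] [27.1 27.1] 148.0 [ 15 113 147]
296 298 336 [-8.2  8.7] [23.2 23.2] 149.0 [ 16 110 194]
304 298 336 [-8.2  8.7] [19.3 19.3] 150.0 [ 17 108 200]
312 297 337 [-8.7  9.2] [15.3 15.3] 151.0 [ 16 109 184]
320 297 337 [-8.8  9.3] [11.3 11.3] 151.0 [ 16 107 183]
328 298 336 [-8.4  8.9] [7.2 7.1] 153.0 [ 17 107 191]
336 298 336 [-8.5  9. ] [3. 3.] 156.0 [ 18  85 214]
344 299 335 [-8.1  8.6] [-1.3 -1.3] 158.0 [ 18  84 213]
w 128 267 356 [-33.6  26.9] [88.9 88.9]
w 135 276 356 [-27.7  27. ] [84.3 84.2]
w 142 276 356 [-27.8  27.1] [79.6 79.5]
w 158 294 339 [-17.   16.9] [66.3 66.3]
w 162 294 339 [-17.   16.9] [63.4 63.4]
143 65 78.85337560224269
144 65 78.17974350683656
145 65 77.50516775248038
146 65 76.82964485289486
147 65 76.15317130894587
148 65 75.47574360855432
149 65 74.79735822660547
150 47 74.11801162485779
151 23 73.43770025185134
152 43 72.75642054281533
153 35 72.07416891957556
```

Emit:
step_arm:
  plan:
    - {"dx": -0.002,"dy": 0,"dz": 0.1,"ax": 0,"ay": 0,"az": 0,"gripper": 0.1}
    - {"dx": 0,"dy": 0,"dz": 0.1,"ax": 0,"ay": 0,"az": 0,"gripper": 0.1}
    - {"dx": 0,"dy": 0,"dz": 0.1,"ax": 0,"ay": 0,"az": 0,"gripper": 0.1}
    - {"dx": 0,"dy": 0,"dz": 0.04,"ax": 0,"ay": 0,"az": 0,"gripper": 0.1}
    - {"dx": 0,"dy": 0,"dz": 0,"ax": 0,"ay": 0,"az": 0,"gripper": 0.1}
    - {"dx": 0,"dy": 0,"dz": 0.02,"ax": 0,"ay": 0,"az": 0,"gripper": 0.1}
    - {"dx": 0,"dy": 0,"dz": 0.02,"ax": 0,"ay": 0,"az": 0,"gripper": 0.1}
    - {"dx": 0,"dy": 0,"dz": 0.015,"ax": 0,"ay": 0,"az": 0,"gripper": 0.1}
    - {"dx": 0,"dy": 0,"dz": 0,"ax": 0,"ay": 0,"az": 0,"gripper": 0.1}
    - {"dx": 0,"dy": 0,"dz": 0,"ax": 0,"ay": 0,"az": 0,"gripper": 0.1}

```text
clock: 17.32
eef_pos: [504.8, 47.4, 57.2]
tool_rot: [3.141, -0.0, 1.468]
force: [0.3, 0.3, -0.5]
width: 16.1
gripper_force: 58.8
```

Emit:
step_arm:
  plan:
    - {"dx": 0.006,"dy": 0,"dz": 0,"ax": 0,"ay": 0,"az": 0,"gripper": 0.1}
    - {"dx": 0.006,"dy": 0,"dz": 0,"ax": 0,"ay": 0,"az": 0,"gripper": 0.1}
    - {"dx": 0.004,"dy": 0,"dz": 0,"ax": 0,"ay": 0,"az": 0,"gripper": 0.1}
    - {"dx": 0,"dy": 0,"dz": 0,"ax": 0,"ay": 0,"az": 0,"gripper": 0.1}
    - {"dx": 0,"dy": 0,"dz": 0,"ax": 0,"ay": 0,"az": 0,"gripper": 0.1}

```text
clock: 17.95
eef_pos: [505.2, 52.2, 57.1]
tool_rot: [-3.142, 0.0, 1.468]
force: [-0.5, -0.4, -0.7]
width: 16.3
gripper_force: 58.8
```

Emit:
step_arm:
  plan:
    - {"dx": 0.005,"dy": 0,"dz": 0,"ax": 0,"ay": 0,"az": 0,"gripper": 0.1}
    - {"dx": 0,"dy": 0,"dz": 0,"ax": 0,"ay": 0,"az": 0,"gripper": 0.1}
    - {"dx": 0,"dy": 0,"dz": 0,"ax": 0,"ay": 0,"az": 0,"gripper": 0.1}

```text
clock: 18.32
eef_pos: [505.3, 53.4, 57.1]
tool_rot: [-3.142, 0.0, 1.468]
force: [-1.1, -1.5, -0.5]
width: 16.1
gripper_force: 58.8
```

Emit:
step_arm:
  plan:
    - {"dx": 0.005,"dy": 0,"dz": 0,"ax": 0,"ay": 0,"az": 0,"gripper": 0.1}
    - {"dx": 0,"dy": 0,"dz": 0,"ax": 0,"ay": 0,"az": 0,"gripper": 0.1}
    - {"dx": 0,"dy": 0,"dz": 0,"ax": 0,"ay": 0,"az": 0,"gripper": 0.1}

```text
clock: 18.7
eef_pos: [505.3, 53.5, 57.1]
tool_rot: [-3.142, 0.002, 1.467]
force: [-0.6, -6.0, 0.3]
width: 16.4
gripper_force: 58.9
```

Anvil contact is felt at 6 N. I settle the caul down and release it.

Emit:
step_arm:
  plan:
    - {"dx": 0,"dy": 0,"dz": 0.004,"ax": 0,"ay": 0,"az": 0,"gripper": 0.1}
    - {"dx": 0,"dy": 0,"dz": 0,"ax": 0,"ay": 0,"az": 0,"gripper": 0.1}
    - {"dx": 0,"dy": 0,"dz": 0,"ax": 0,"ay": 0,"az": 0,"gripper": 0.1}

```text
clock: 19.08
eef_pos: [505.4, 53.4, 56.5]
tool_rot: [3.141, 0.002, 1.467]
force: [-2.1, -4.9, 7.2]
width: 16.0
gripper_force: 59.7
```

Emit:
step_arm:
  plan:
    - {"dx": 0,"dy": 0,"dz": 0,"ax": 0,"ay": 0,"az": 0,"gripper": 0.3}
    - {"dx": 0,"dy": 0,"dz": 0,"ax": 0,"ay": 0,"az": 0,"gripper": 0.5}
    - {"dx": 0,"dy": 0,"dz": 0,"ax": 0,"ay": 0,"az": 0,"gripper": 0.5}
    - {"dx": 0,"dy": 0,"dz": 0,"ax": 0,"ay": 0,"az": 0,"gripper": 0.5}
    - {"dx": 0,"dy": 0,"dz": -0.1,"ax": 0,"ay": 0,"az": 0,"gripper": 0.5}
    - {"dx": 0,"dy": 0,"dz": -0.1,"ax": 0,"ay": 0,"az": 0,"gripper": 0.5}
    - {"dx": 0,"dy": 0,"dz": -0.1,"ax": 0,"ay": 0,"az": 0,"gripper": 0.5}
    - {"dx": -0.1,"dy": 0,"dz": -0.1,"ax": 0,"ay": 0,"az": 0,"gripper": 0.5}
    - {"dx": 0,"dy": 0,"dz": 0,"ax": 0,"ay": 0,"az": 0,"gripper": 0.5}
    - {"dx": 0,"dy": 0,"dz": 0,"ax": 0,"ay": 0,"az": 0,"gripper": 0.5}

```text
clock: 20.32
eef_pos: [502.1, 26.0, 175.6]
tool_rot: [-3.141, -0.001, 1.469]
force: [-0.7, -0.2, 0.3]
width: 43.2
gripper_force: 0.0
```

```bash
python3 look.py w7
```

```text
20.32 [502.1  26.  175.6] [-3.141e+00 -1.000e-03  1.469e+00] [-0.34  0.56  0.35  2.01 -0.31  0.63  0.11] [-0.7 -0.2  0.3]
```

View pics/w7.png

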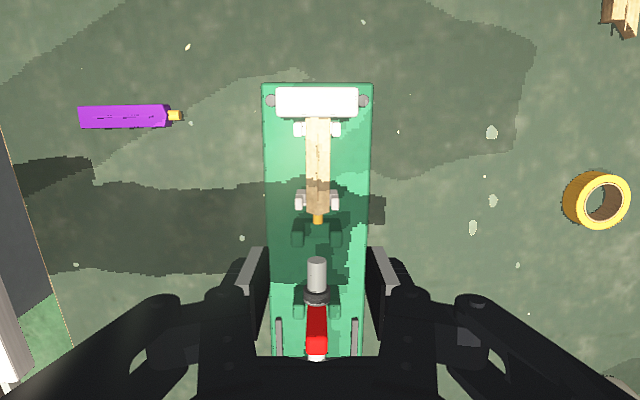

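The caul is seated at (317,160) against the anvil at row 117. Its pin, at (318,218), is proud and faces the striker nose (316,265), which is still cocked. Next is the pad.

Emit:
step_arm:
  plan:
    - {"dx": -0.15,"dy": 0,"dz": 0,"ax": 0,"ay": 0,"az": 0,"gripper": 0.3}
    - {"dx": -0.15,"dy": 0,"dz": 0,"ax": 0,"ay": 0,"az": 0,"gripper": 0}
    - {"dx": -0.15,"dy": 0,"dz": 0,"ax": 0,"ay": 0,"az": 0,"gripper": 0}
    - {"dx": -0.15,"dy": 0,"dz": 0,"ax": 0,"ay": 0,"az": 0,"gripper": 0}
    - {"dx": -0.149,"dy": 0,"dz": 0,"ax": 0,"ay": 0,"az": 0,"gripper": 0}
    - {"dx": 0,"dy": 0,"dz": 0,"ax": 0,"ay": 0,"az": 0,"gripper": 0}
    - {"dx": 0,"dy": 0,"dz": 0,"ax": 0,"ay": 0,"az": 0,"gripper": 0}
    - {"dx": 0,"dy": 0,"dz": 0,"ax": 0,"ay": 0,"az": 0,"gripper": 0}

```text
clock: 21.38
eef_pos: [479.7, -196.2, 175.3]
tool_rot: [-3.14, -0.001, 1.471]
force: [0.3, 1.1, 0.1]
width: -0.3
gripper_force: 0.0
```

```bash
python3 look.py w8
python3 - <<'E'
from h import *
d=pickle.load(open("w8.pkl","rb"))
p=px(mask(d,[24,140,80],[36,255,255],(250,100,390,400)));print(len(p),p.min(0),p.max(0),rect(cast(d,p,69)))
print(delta(d["s"],[479.5,-197.5,100],np.radians(84.15)))
E
```

```text
21.38 [ 479.7 -196.2  175.3] [-3.140e+00 -1.000e-03  1.471e+00] [ 0.13  0.57  0.31  1.97 -0.28  0.65  0.52] [0.3 1.1 0.1]
1732 [297 192] [334 241] (array([ 478.90618896, -200.84703064]), array([25.25243759, 35.14175034]), np.float32(85.04904))
(array([-4.83452891e-03, -7.60312981e-05,  2.51131672e-01]), array([-0.00071058, -0.00080595,  0.00163071]))
```

View pics/w8.png

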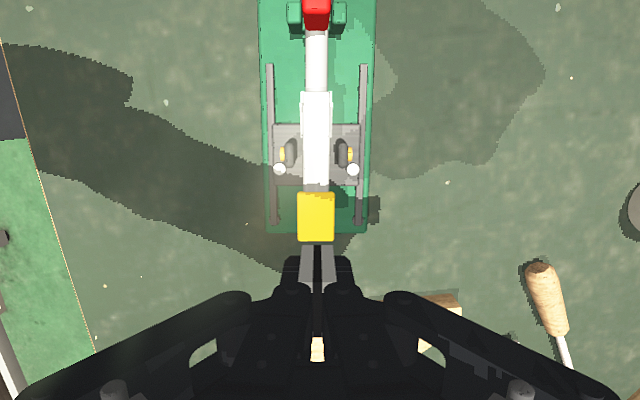

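The pad is at (316,216), with its centre measured at (479,-201) and the full 25x35 mm visible. I descend onto it.

Emit:
step_arm:
  plan:
    - {"dx": -0.015,"dy": -0.002,"dz": 0.1,"ax": 0,"ay": 0,"az": 0,"gripper": 0}
    - {"dx": 0,"dy": 0,"dz": 0.1,"ax": 0,"ay": 0,"az": 0,"gripper": 0}
    - {"dx": 0,"dy": 0,"dz": 0.06,"ax": 0,"ay": 0,"az": 0,"gripper": 0}
    - {"dx": 0,"dy": 0,"dz": 0.01,"ax": 0,"ay": 0,"az": 0,"gripper": 0}
    - {"dx": 0,"dy": 0,"dz": 0.01,"ax": 0,"ay": 0,"az": 0,"gripper": 0}
    - {"dx": 0,"dy": 0,"dz": 0.01,"ax": 0,"ay": 0,"az": 0,"gripper": 0}
    - {"dx": 0,"dy": 0,"dz": 0,"ax": 0,"ay": 0,"az": 0,"gripper": 0}

```text
clock: 22.3
eef_pos: [479.1, -202.8, 89.7]
tool_rot: [3.14, 0.0, 1.469]
force: [-0.2, -0.3, 2.7]
width: 0.3
gripper_force: 1.3
```

Emit:
step_arm:
  plan:
    - {"dx": 0,"dy": 0,"dz": 0.01,"ax": 0,"ay": 0,"az": 0,"gripper": 0}
    - {"dx": 0,"dy": 0,"dz": 0.01,"ax": 0,"ay": 0,"az": 0,"gripper": 0}
    - {"dx": 0,"dy": 0,"dz": 0,"ax": 0,"ay": 0,"az": 0,"gripper": 0}

```text
clock: 22.68
eef_pos: [478.9, -204.6, 83.7]
tool_rot: [3.139, 0.003, 1.467]
force: [0.3, -3.8, 3.6]
width: 0.1
gripper_force: 2.2
```

Emit:
step_arm:
  plan:
    - {"dx": 0,"dy": 0,"dz": 0.01,"ax": 0,"ay": 0,"az": 0,"gripper": 0}
    - {"dx": 0,"dy": 0,"dz": 0.007,"ax": 0,"ay": 0,"az": 0,"gripper": 0}
    - {"dx": 0,"dy": 0,"dz": 0,"ax": 0,"ay": 0,"az": 0,"gripper": 0}
    - {"dx": 0,"dy": 0,"dz": 0,"ax": 0,"ay": 0,"az": 0,"gripper": 0}

```text
clock: 23.18
eef_pos: [479.1, -204.4, 78.1]
tool_rot: [3.139, 0.003, 1.467]
force: [-1.0, -5.8, 3.5]
width: 0.3
gripper_force: 2.8
```

Run:
```python
from h import *
from cell import ctrl
d=ctrl.get_image("top")
r=px(mask(d,[0,150,80],[8,255,255],(360,205,410,250)));print("red",r.mean(0),rect(cast(d,r,88))[0]) if len(r) else 0
cv2.imwrite("pics/t2.png",cv2.resize(d["color"][190:280,290:480,::-1],None,fx=4,fy=4))
```

```text
red [373.89583333 228.39583333] [493.36022949 -27.34540176]
```

The handle is back at its home position, so the striker has fired. I lift off and check.

Emit:
step_arm:
  plan:
    - {"dx": 0,"dy": 0,"dz": -0.03,"ax": 0,"ay": 0,"az": 0,"gripper": 0}
    - {"dx": 0,"dy": 0,"dz": -0.1,"ax": 0,"ay": 0,"az": 0,"gripper": 0}
    - {"dx": 0,"dy": 0,"dz": -0.15,"ax": 0,"ay": 0,"az": 0,"gripper": 0}
    - {"dx": 0,"dy": 0,"dz": -0.15,"ax": 0,"ay": 0,"az": 0,"gripper": 0}
    - {"dx": 0.15,"dy": 0,"dz": 0,"ax": 0,"ay": 0,"az": 0,"gripper": 0}
    - {"dx": 0.15,"dy": 0,"dz": 0,"ax": 0,"ay": 0,"az": 0,"gripper": 0}
    - {"dx": 0.15,"dy": 0,"dz": 0,"ax": 0,"ay": 0,"az": 0,"gripper": 0}
    - {"dx": 0.15,"dy": 0,"dz": 0,"ax": 0,"ay": 0,"az": 0,"gripper": 0}
    - {"dx": 0.15,"dy": 0,"dz": 0,"ax": 0,"ay": 0,"az": 0,"gripper": 0}
    - {"dx": 0,"dy": 0,"dz": 0,"ax": 0,"ay": 0,"az": 0,"gripper": 0}
    - {"dx": 0,"dy": 0,"dz": 0,"ax": 0,"ay": 0,"az": 0,"gripper": 0}

```text
clock: 24.6
eef_pos: [500.6, 21.7, 206.6]
tool_rot: [-3.14, -0.0, 1.47]
force: [0.1, -0.7, 0.2]
width: -0.2
gripper_force: 0.0
```

```bash
python3 look.py w9
python3 - <<'E'
from h import *
d=pickle.load(open("w9.pkl","rb"))
cv2.imwrite("pics/w9c.png",cv2.resize(d["color"][40:240,240:400,::-1],None,fx=3,fy=3,interpolation=cv2.INTER_NEAREST))
E
```

```text
24.6 [500.6  21.7 206.6] [-3.14 -0.    1.47] [-0.35  0.51  0.36  1.98 -0.27  0.7   0.08] [ 0.1 -0.7  0.2]
```

View pics/w9c.png

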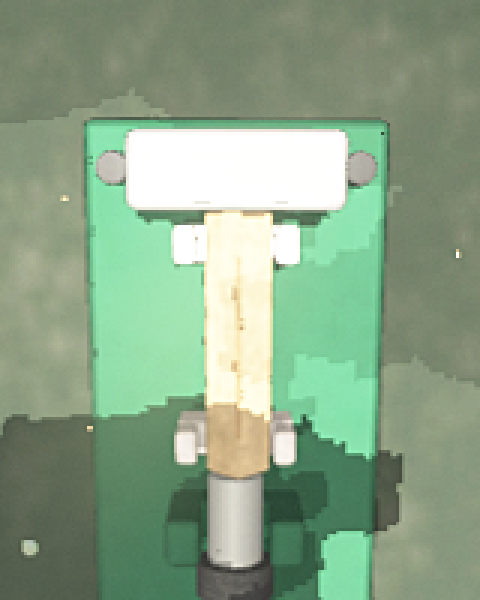

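The striker nose touches the caul's end at crop (237,472) with no brass showing. The caul is tight to the anvil at row 210, so the pin is home.

```bash
python3 -c "
from cell import ctrl
print(ctrl.finish_job())"
```

```text
the job is handed in; nothing more can be done
None
```

The striker was cocked on the sear and fired with the pad. The last picture shows the pin fully driven and the caul tight against the anvil, and the job was handed in at about 25 s with no score shown.

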